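# Slide open the battery cover of the long scanner

### The arm

A 6-joint arm with a two-finger parallel gripper is mounted at the origin on the work surface. World frame = base frame: x ahead of the robot, y to its left, z up, the work surface at z = 0. Lengths are in m, angles in rad, forces in N, time in s.
With the tool pointing down it reaches from about 0.375 to 0.975 m from the base axis. Payload 3.8 kg.
Tool frame: the origin (TCP) lies at the very end of the fingers, on their centre line; the grasp point (between the pads) lies 19 mm behind it; z points along the fingers, y is the line along which they close (so a half turn about z gives the same grasp; the last joint's range is limited). The gripper opens to 85 mm and grips with 20 to 120 N. Pads are 22 mm wide; open, the fingers measure 114 mm over their backs; the gripper's body (76 mm by 85 mm) begins 54 mm behind the grasp point. The pads swing forward as they close: fully open they stand 13 mm farther back than shut.
Start: joints at [-0.037, 0.264, 1.604, -0, 1.274, -0.037], TCP at [0.675, -0, 0.231] pointing down, gripper open.
Joint ranges: [-2.63, 2.63], [-0.94, 2.18], [0.31, 2.57], [-1.31, 4.45], [0, 2.66], [-2.55, 2.55]. Speed limits (rad/s): [2.57, 2.57, 3.14, 3.14, 3.14, 3.14].

### API

Orientations are given as a rotation vector (axis times angle).
In Python, from workcell import read_state, read_camera, calibration, finish_job gives the robot as it stands.
- The arm moves only by the tool step_arm, never from a script. Its argument "commands" is a list of rows, each an object of numbers: "fingers": the gripper's target within -1 to 1 (shut at 1, half-way at 0, fully open at -1); "dx", "dy", "dz": the shift along the tool's x, y, z in m; "roll": the turn about the tool's z in degrees. In form: [{"fingers": .., "dx": .., "dy": .., "dz": .., "roll": ..}, ...]. A call has 1 to 8 rows; each row is the pose to reach, as a shift and turn from the pose commanded when the call began, along the tool's axes at that moment; what a row does not reach only later rows make up. A row lasts 1/8 s, in which the tool goes at most 62.5 mm and 10.7 degrees, less where a joint would pass 70% of its speed; a pose out of reach is approached as far as the arm can. A call with a gripper value outside its range is refused whole. The fingers move at their own pace and stop on an object; "squeeze" is the grip in N (left out, the last holds). Time passes only in rows, so rows that repeat a pose let the fingers close. It gives the time, the measured TCP pose, the force, the opening and the grip force at its end, in the units of the state.
- read_state(): the state, without advancing time (a new reading comes with each control period).
- read_camera(name): name is "scene" or "side" or "wrist"; returns (picture, depth): 400x640x3 uint8, blue, green, red; 400x640 float32, m along the optical axis (not along the pixel's ray), 0 where there is no reading.
- calibration(name): a dict with "intrinsics" (3x3 intrinsics, pixels), "world_to_cam" (4x4, takes a point from world to camera coordinates). Camera axes: x right, y up, looking along -z (the intrinsics and any distortion apply to the point x, -y, -z); pixel columns grow to the right and rows downward; lengths in m; the calibration is good to about 2 mm. A picture is of the moment at which its call begins: read the wrist's pose just before it. calibration takes no time and is no camera call; for the wrist camera it gives the pose at the moment of the call.
- finish_job(): hands the job in; it is judged then, once.
The state is a dict: "time": time; "q": joint angles; "joint_vel": joint speeds; "joint_torque": joint torques, N m; "tool_pos": TCP position; "tcp_rot": TCP orientation; "wrist_force": force on the tool from outside, world axes, zero at the start; "torque": the same for the moment, N m; "width": opening from 0.0 (shut) to 1.0 (fully open); "grip_force": force on a finger pad.
Only numpy, scipy, OpenCV 4.12 (cv2) and the standard library are available. Lean on these libraries where they do the work, as an engineer would, in place of code of your own. Each camera call takes 0.05 s, during which the arm holds its last target. There are 200 camera calls.

### The job

Two handheld scanners lie face down in their bench cradles. Open the battery compartment of the longer scanner: press the black release tab on its cover down and, keeping it down, slide the cover towards the scanner's tail until it is fully open against its stop. Leave the shorter scanner's cover shut.

Things in the scene. Friction and masses are not known exactly. Their poses are not given: they have to be found in the camera images.
- long_scanner: Longer scanner: white case 210 x 74 mm (x, y) in a fixed cradle 226 x 90 mm; the other's case is only 140 mm long. Origin on the bench under its centre, z up, +x to the nose (small black patch), -x to the tail. White top 42 mm above the bench; along both long edges 6 mm wide rails, tops 44 mm up. Grey cover, 119 x 60 mm, from the tail end, top 42.5 mm up; it opens in -x, jutting out past the tail.
- long_pad (a point): Middle of the flat top of the long scanner's black tab; moves with it, axes as the scanner's. At start 56 mm above the bench, 25 mm in -x of the scanner's origin. Flat: 15 mm to -x, 16 mm to +x, 36 mm wide; at its -x end a grey ridge 9 mm thick, 9 mm high to push on. Springs down 7 mm to a firm stop (2 to 7 N); unlatched once pressed more than 4.5 mm; keep it down for the first 17 mm of slide.
- long_cover (a joint): How far the long scanner's cover has slid open, in m: 0 shut (latched), 0.050 fully open at its stop; grows as the cover moves in the scanner's -x. Once unlatched it slides with about 2 N of friction, stays where it is left and does not come off.
- short_cover (a joint): The same for the shorter scanner's cover: 0 shut, 0.050 open. It has a black tab of the same form and size, and is to stay shut.
Not all that is in view belongs to the job. What is shaped like the part that bears short_cover but purple is not meant. What is shaped like the long_scanner but orange is not meant.

How it is judged:
On the way:
1. the long scanner's cover has left its shut place with the tab pressed down (value of joint long_cover above 0.003 m and z of long_pad in the frame of long_scanner below 0.0525 m), for 0.02 s.
At the end, for the whole second after the job is handed in: The long scanner's cover is open by more than 40 of its 50 mm and at rest, and the short scanner's cover is still shut (within 8 mm) (value of joint long_cover above 0.04 m and velocity of joint long_cover between -0.01 and 0.01 m/s and value of joint short_cover below 0.008 m); the robot touches nothing.
It fails at once if the short scanner's cover is slid open (value of joint short_cover above 0.008 m).
It also fails if it takes over 26 s, if anything falls off the work surface, if the arm or the gripper's body presses on something with over 40 N, if the wrist force passes 120 N, or if a joint passes its speed limit or range.

## Working session

There is one attempt and no reset: what is moved stays moved. The work goes in short steps, Python scripts to look and compute and a tool call to move; the robot and the scene stay as the last step left them, time stands still between calls to the robot, and variables do not carry over. Pictures are saved under pics/ and viewed, at most 10 in all, crops included, and the job is handed in when it is done.

Besides the shell and the picture viewer there is one more tool, called after ">>>" in YAML: its name, and indented under it one key for each argument. step_arm: Moves the arm, as the interface text tells. Its arguments: {"type":"object","properties":{"commands":{"type":"array","items":{"type":"object","properties":{"fingers":{"type":"number"},"dx":{"type":"number"},"dy":{"type":"number"},"dz":{"type":"number"},"roll":{"type":"number"}}}},"squeeze":{"type":"number"}},"required":["commands"]}

```bash
mkdir -p pics
cat > h.py <<'E'
import numpy as np, cv2
from workcell import *
def pts(name):
    c=calibration(name); K=np.array(c["intrinsics"]); T=np.linalg.inv(np.array(c["world_to_cam"]))
    im,d=read_camera(name)
    v,u=np.mgrid[:400,:640]
    P=np.stack([(u-K[0,2])/K[0,0]*d,-(v-K[1,2])/K[1,1]*d,-d,np.ones_like(d)],-1)@T.T
    P=P[...,:3]; P[d==0]=np.nan
    return im,P
E
python3 - <<'E'
from h import *
s=read_state();print(s)
print(calibration("scene").keys())
for n in("scene","side"):
    im,P=pts(n);cv2.imwrite(f"pics/{n}0.png",im);np.savez(n,im=im,P=P)
E
```

```text
{'time': 0.0, 'q': array([-3.68998821e-02,  2.64765674e-01,  1.60537583e+00,  6.76236893e-06,
        1.27368858e+00, -3.68996346e-02]), 'joint_vel': array([ 9.83724736e-04,  2.69008659e-04, -1.85359480e-03, -1.03033906e-03,
       -3.29788631e-04,  6.18562464e-05]), 'joint_torque': array([ 6.10465631e-04, -5.15121067e+01, -3.67308676e+01, -4.07824507e-05,
        1.31324201e-02,  1.46811578e-05]), 'tool_pos': array([6.74271923e-01, 2.73582667e-05, 2.29952594e-01]), 'tcp_rot': array([-2.22028098, -2.22027602,  0.0023831 ]), 'wrist_force': array([ 0.07729302,  0.36619839, -0.20380641]), 'torque': array([-0.02086351,  0.02307735,  0.00640021]), 'grip_force': 0.0, 'width': 1.0032668565574168}
dict_keys(['intrinsics', 'world_to_cam'])
```

View pics/scene0.png

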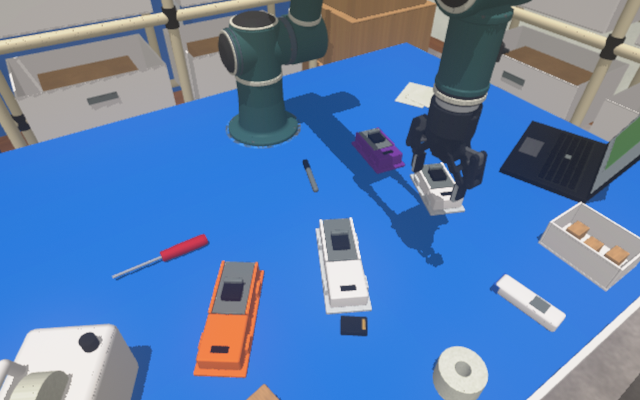

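Candidates: long white (343,265), short white (438,187), orange (232,318, not meant), purple (378,148, not meant). I choose (343,265): white, longer, tail up at about (338,222), nose patch at (348,289).

Run:
```python
from h import *
z=np.load("scene.npz");im,P=z["im"],z["P"]
sl=(slice(200,330),slice(295,390))
cv2.imwrite("pics/crop1.png",cv2.resize(im[sl],None,fx=4,fy=4,interpolation=cv2.INTER_CUBIC))
p=P[sl].reshape(-1,3);c=im[sl].reshape(-1,3).astype(int)
m=(p[:,2]>.036)&(p[:,2]<.048)
r=cv2.minAreaRect(p[m][:,:2].astype(np.float32));print("top",r,m.sum(),np.median(p[m][:,2]));print(cv2.boxPoints(r))
b=p[(p[:,2]>.05)]; print("raised",len(b),cv2.minAreaRect(b[:,:2].astype(np.float32)),b[:,2].max())
w=m&(c.min(1)>200); print("white mean (nose side)",p[w].mean(0))
k=(c.max(1)<60)&(p[:,2]>.053)&(p[:,2]<.06);print("pad",k.sum(),p[k].mean(0), cv2.minAreaRect(p[k][:,:2].astype(np.float32)))
k=(c.max(1)<60)&m;print("nose patch etc",k.sum(),p[k].mean(0))
# short scanner
sl=(slice(150,220),slice(405,470));p=P[sl].reshape(-1,3);m=(p[:,2]>.036)&(p[:,2]<.06)
print("short",cv2.minAreaRect(p[m][:,:2].astype(np.float32)))
```

```text
top ((0.580424427986145, -0.11864110082387924), (0.07438407093286514, 0.21445149183273315), 61.97954177856445) 2555 0.04419753760363887
[[ 0.46829537 -0.10110025]
 [ 0.6576088  -0.20184672]
 [ 0.6925535  -0.13618195]
 [ 0.50324005 -0.03543548]]
raised 332 ((0.5553807020187378, -0.10543979704380035), (0.036324597895145416, 0.04398122802376747), 62.4547233581543) 0.07022221559554465
white mean (nose side) [ 0.62225114 -0.14190896  0.04402051]
pad 0 [nan nan nan] ((0.0, 0.0), (0.0, 0.0), 0.0)
nose patch etc 0 [nan nan nan]
short ((0.517562210559845, 0.22744733095169067), (0.07571596652269363, 0.14264315366744995), 65.35557556152344)<stdin>:10: RuntimeWarning: Mean of empty slice.
  ret = um.true_divide(
<stdin>:11: RuntimeWarning: Mean of empty slice.
```

View pics/crop1.png

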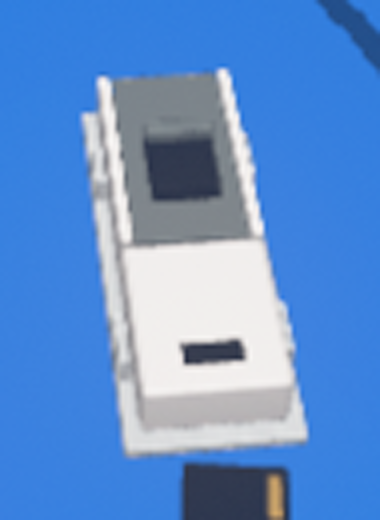

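The crop shows the long white scanner: pad at about (183,168), ridge towards the tail at top, nose patch at (212,351). It measures 214 x 74 mm, heading -28°, and the pad is at about (0.558,-0.107). That agrees with the raised blob.

>>> step_arm:
  commands:
    - {"fingers": 1, "dx": -0.03, "dy": -0.03, "dz": 0.01, "roll": -10}
    - {"fingers": 1, "dx": -0.06, "dy": -0.06, "dz": 0.02, "roll": -20}
    - {"fingers": 1, "dx": -0.09, "dy": -0.09, "dz": 0.03, "roll": -30}
    - {"fingers": 1, "dx": -0.108, "dy": -0.114, "dz": 0.04, "roll": -40}
    - {"fingers": 1, "dx": -0.108, "dy": -0.114, "dz": 0.05, "roll": -50}
    - {"fingers": 1, "dx": -0.108, "dy": -0.114, "dz": 0.05, "roll": -60}
    - {"fingers": 1, "dx": -0.108, "dy": -0.114, "dz": 0.05, "roll": -62}
    - {"fingers": 1, "dx": -0.108, "dy": -0.114, "dz": 0.05, "roll": -62}

```text
time: 1.1
tool_pos: [0.561, -0.1079, 0.1812]
tcp_rot: [-0.763, -3.047, -0.0]
wrist_force: [-0.0, -0.2, 0.3]
width: -0.005
grip_force: 0.0
```

Run:
```python
from h import *
from scipy.spatial.transform import Rotation as R
s=read_state();print(s["time"],s["tool_pos"],R.from_rotvec(s["tcp_rot"]).as_matrix().round(3),s["width"],s["wrist_force"])
c0=np.array([.580,-.1186]);n=np.array([np.cos(np.radians(-28)),np.sin(np.radians(-28))]);t=np.array([-n[1],n[0]])
im,P=pts("wrist");cv2.imwrite("pics/w1.png",im)
q=(P[...,:2]-c0);X=q@n;Y=q@t
g=im.max(2)
near=(abs(X)<.12)&(abs(Y)<.05)
k=near&(P[...,2]>.052)&(P[...,2]<.06)&(g<90)
print("pad",k.sum(),np.percentile(X[k],[1,50,99]),np.percentile(Y[k],[1,50,99]),np.median(P[...,2][k]))
k=near&(P[...,2]>.062)&(P[...,2]<.068);print("ridge",k.sum(),np.percentile(X[k],[2,50,98]),np.percentile(Y[k],[2,50,98]))
k=near&(P[...,2]>.039)&(P[...,2]<.047);r=cv2.minAreaRect(P[k][:,:2].astype(np.float32));print(r)
```

```text
1.1 [ 0.56101501 -0.10792043  0.18120049] [[-0.882  0.471 -0.   ]
 [ 0.471  0.882  0.   ]
 [ 0.    -0.    -1.   ]] -0.005011773591461648 [-0.02434522 -0.17578185  0.27003907]
pad 1529 [-0.04815247 -0.0239428  -0.00848282] [-0.0187162  -0.00145543  0.0157713 ] 0.05592400666059533
ridge 541 [-0.04815248 -0.04423638 -0.03937959] [-0.01839086 -0.00133492  0.01498506]
((0.569473147392273, -0.11472581326961517), (0.07409115880727768, 0.1853601187467575), 62.07598876953125)
```

View pics/w1.png

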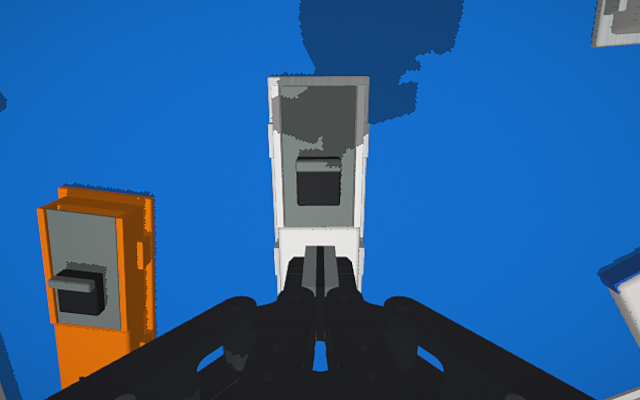

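The wrist view shows the long scanner's pad at (319,185) and its ridge at (318,164), towards the tail. The pad needs only a -2 mm y shift. Now descending.

>>> step_arm:
  commands:
    - {"fingers": 1, "dx": 0, "dy": -0.002, "dz": 0.05}
    - {"fingers": 1, "dx": 0, "dy": -0.002, "dz": 0.09}
    - {"fingers": 1, "dx": 0, "dy": -0.002, "dz": 0.115}
    - {"fingers": 1, "dx": 0, "dy": -0.002, "dz": 0.124}
    - {"fingers": 1, "dx": 0, "dy": -0.002, "dz": 0.128}
    - {"fingers": 1, "dx": 0, "dy": -0.002, "dz": 0.131}
    - {"fingers": 1, "dx": 0, "dy": -0.002, "dz": 0.131}

```text
invalid input
```

>>> step_arm:
  commands:
    - {"fingers": 1, "dx": 0, "dy": -0.002, "dz": 0.05, "roll": 0}
    - {"fingers": 1, "dx": 0, "dy": -0.002, "dz": 0.09, "roll": 0}
    - {"fingers": 1, "dx": 0, "dy": -0.002, "dz": 0.115, "roll": 0}
    - {"fingers": 1, "dx": 0, "dy": -0.002, "dz": 0.124, "roll": 0}
    - {"fingers": 1, "dx": 0, "dy": -0.002, "dz": 0.128, "roll": 0}
    - {"fingers": 1, "dx": 0, "dy": -0.002, "dz": 0.131, "roll": 0}
    - {"fingers": 1, "dx": 0, "dy": -0.002, "dz": 0.131, "roll": 0}

```text
time: 2.02
tool_pos: [0.5608, -0.1099, 0.0516]
tcp_rot: [0.76, 3.047, 0.0]
wrist_force: [-3.6, 0.6, 5.2]
width: -0.001
grip_force: 2.5
```

>>> step_arm:
  commands:
    - {"fingers": 1, "dx": 0, "dy": 0, "dz": 0.003, "roll": 0}
    - {"fingers": 1, "dx": 0, "dy": 0, "dz": 0.003, "roll": 0}

```text
time: 2.28
tool_pos: [0.5609, -0.1099, 0.0489]
tcp_rot: [0.76, 3.046, 0.0]
wrist_force: [-2.4, 1.3, 6.7]
width: 0.001
grip_force: 3.4
```

Pressed to about the stop, at 48.9 mm and 6.7 N. Next is the slide, starting slowly.

>>> step_arm:
  commands:
    - {"fingers": 1, "dx": 0.004, "dy": 0, "dz": 0.001, "roll": 0}
    - {"fingers": 1, "dx": 0.008, "dy": 0, "dz": 0.001, "roll": 0}
    - {"fingers": 1, "dx": 0.012, "dy": 0, "dz": 0.001, "roll": 0}
    - {"fingers": 1, "dx": 0.016, "dy": 0, "dz": 0.001, "roll": 0}
    - {"fingers": 1, "dx": 0.016, "dy": 0, "dz": 0.001, "roll": 0}

```text
time: 2.9
tool_pos: [0.5493, -0.1036, 0.0492]
tcp_rot: [0.758, 3.041, -0.001]
wrist_force: [0.3, -2.1, 6.4]
width: 0.002
grip_force: 3.3
```

>>> step_arm:
  commands:
    - {"fingers": 1, "dx": 0.005, "dy": 0, "dz": 0, "roll": 0}
    - {"fingers": 1, "dx": 0.01, "dy": 0, "dz": 0, "roll": 0}
    - {"fingers": 1, "dx": 0.016, "dy": 0, "dz": 0, "roll": 0}
    - {"fingers": 1, "dx": 0.022, "dy": 0, "dz": 0, "roll": 0}
    - {"fingers": 1, "dx": 0.028, "dy": 0, "dz": 0, "roll": 0}
    - {"fingers": 1, "dx": 0.034, "dy": 0, "dz": 0, "roll": 0}
    - {"fingers": 1, "dx": 0.038, "dy": 0, "dz": 0, "roll": 0}
    - {"fingers": 1, "dx": 0.038, "dy": 0, "dz": 0, "roll": 0}

```text
time: 3.9
tool_pos: [0.5162, -0.0859, 0.0493]
tcp_rot: [0.757, 3.04, -0.001]
wrist_force: [1.4, -3.4, 6.0]
width: 0.006
grip_force: 3.3
```

Run:
```python
from h import *
im,P=pts("scene");cv2.imwrite("pics/s2.png",cv2.resize(im[150:350,250:490],None,fx=3,fy=3))
```

```text
(no output)
```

View pics/s2.png

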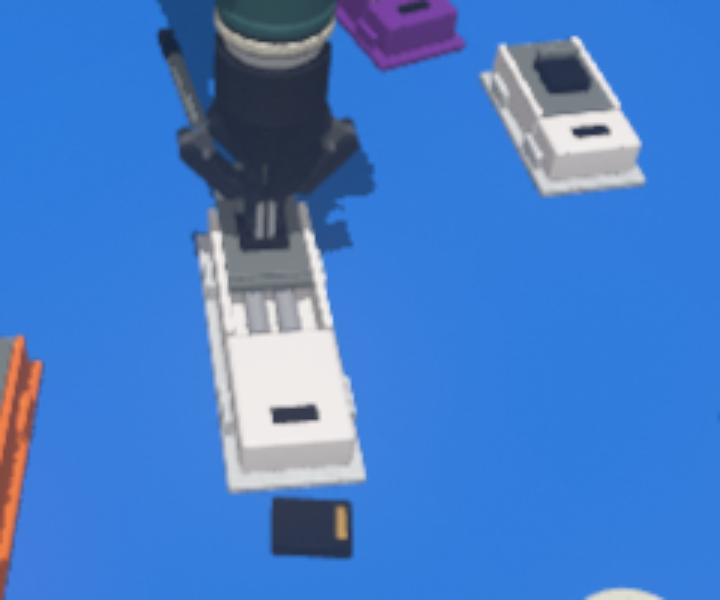

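The long scanner's cover is mostly open: the compartment shows at (270,310), and the short scanner is shut at (565,75). Pushing on to the stop.

>>> step_arm:
  commands:
    - {"fingers": 1, "dx": 0.003, "dy": 0, "dz": 0, "roll": 0}
    - {"fingers": 1, "dx": 0.005, "dy": 0, "dz": 0, "roll": 0}
    - {"fingers": 1, "dx": 0.007, "dy": 0, "dz": 0, "roll": 0}
    - {"fingers": 1, "dx": 0.007, "dy": 0, "dz": 0, "roll": 0}

```text
time: 4.45
tool_pos: [0.5117, -0.0827, 0.0499]
tcp_rot: [0.757, 3.037, -0.0]
wrist_force: [3.3, -2.1, 5.6]
width: -0.001
grip_force: 3.1
```

>>> step_arm:
  commands:
    - {"fingers": 1, "dx": 0.003, "dy": 0, "dz": 0, "roll": 0}
    - {"fingers": 1, "dx": 0.005, "dy": 0, "dz": 0, "roll": 0}
    - {"fingers": 1, "dx": 0.005, "dy": 0, "dz": 0, "roll": 0}

```text
time: 4.82
tool_pos: [0.5109, -0.0821, 0.0514]
tcp_rot: [0.754, 3.029, -0.002]
wrist_force: [8.2, -6.9, 4.4]
width: 0.001
grip_force: 6.9
```

The arm advanced only 1 mm and the force rose to 10 N, so the cover is at its stop. Backing off the ridge slightly, then lifting away.

>>> step_arm:
  commands:
    - {"fingers": 1, "dx": -0.009, "dy": 0, "dz": -0.002, "roll": 0}
    - {"fingers": 1, "dx": -0.009, "dy": 0, "dz": -0.012, "roll": 0}
    - {"fingers": 1, "dx": -0.009, "dy": 0, "dz": -0.04, "roll": 0}
    - {"fingers": 1, "dx": -0.009, "dy": 0, "dz": -0.09, "roll": 0}
    - {"fingers": 1, "dx": -0.009, "dy": 0, "dz": -0.14, "roll": 0}
    - {"fingers": 1, "dx": -0.009, "dy": 0, "dz": -0.14, "roll": 0}
    - {"fingers": 1, "dx": -0.009, "dy": 0, "dz": -0.14, "roll": 0}

```text
time: 5.7
tool_pos: [0.5093, -0.083, 0.1863]
tcp_rot: [0.76, 3.048, -0.0]
wrist_force: [0.2, -0.5, -1.0]
width: -0.002
grip_force: 0.0
```

Run:
```python
from h import *
c0=np.array([.580,-.1186]);n=np.array([np.cos(np.radians(-28)),np.sin(np.radians(-28))]);t=np.array([-n[1],n[0]])
im,P=pts("wrist");q=(P[...,:2]-c0);X=q@n;Y=q@t
k=(abs(X)<.14)&(abs(Y)<.03)&(P[...,2]>.062)&(P[...,2]<.068)
print("ridge",k.sum(),np.percentile(X[k],[2,50,98]), "was -0.0442")
print(read_state()["wrist_force"])
```

```text
ridge 488 [-0.09739409 -0.0935307  -0.08919277] was -0.0442
[0.67847895 0.4461813  0.09506101]
```

The ridge has moved 49 mm, so the cover is fully open. Handing in.

```bash
python3 -c "
from workcell import *
print(finish_job())"
```

```text
the job is handed in; nothing more can be done
None
```

I slid the long scanner's cover open about 49 mm to its stop with the tab held down, left the short scanner's cover shut, and handed the job in clear of everything at about 5.8 s; no verdict was returned.

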